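# Weigh a valve body on the spring scale

## Task

Pick up the bare aluminium valve body from its nest and hang it by its eye bolt on the hook of the spring scale. Ease its whole weight slowly onto the spring before you let go, so that the pointer neither jerks nor bounces and the scale is not overloaded, then let go, back away and leave it hanging level and still so that the weight can be read. Leave the other things on the table where they are.

Things in the scene. Friction and masses are not known exactly. Their poses are not given: they have to be found in the camera images.
- valve: Part to weigh: bright aluminium spool-valve body, brass end plugs, steel eye bolt on top, lying level in its nest. Origin: centre of underside; x along its length, z up. Middle block 70 x 44 x 46 mm (x, y, z); from |x| = 34 to 86 mm each end is a flat-sided bar 34 mm wide, 34 mm high, flush below; plugs reach |x| = 95. Alike end for end. Centre of mass near (0, 0, 23). Mass varies, 0.22-0.58 kg.
- eye_top (a point): On the valve body's eye bolt: uppermost point of the inside of its ring, where it hangs from a hook; (0, 0, 86 mm) in the valve's frame, same axes. The ring is of 6 mm round steel, 28 mm inside, 40 mm outside diameter, upright in the y-z plane, so its hole runs along x and its hole's centre is 14 mm below this point.
- hook_saddle (a point): Hook of the spring scale: upper side of the wire at the bottom of its bend, where a hung eye rests; 200 mm above the table when empty. z up; x points away from the open side. Wire 5 mm thick, in the x-z plane; bend 17 mm wide inside; its underside is 5 mm below this point. At +x the wire rises at x = 11 mm to 25 mm up, slants back to x = 0 at 42 mm up, then goes straight up as a rod.
- hook_tip (a point): Top of the hook's free, upward tip, 11 mm to -x of hook_saddle and 12.5 mm above it; same axes. The eye goes on over it from the -x side with its hole along x, then down into the bend.
- tube_end (a point): Centre of the lower end of the scale's clear tube (31 mm diameter with red end caps, 200 mm long), 148 mm above the empty hook's saddle; z up along the tube. The scale hangs freely from a pivot 365 mm above the empty saddle and gives way sideways when pushed.
- pointer (a joint): How far the scale's spring is drawn out, m: 0 empty, grows as the hook is pulled down; stop at 0.095. 80 N per m (12.3 mm for each 100 g), lightly damped: a load let go off balance bounces for seconds. A red disc in the tube shows it.
- stand: Weighing stand, fixed: aluminium base plate 12 mm thick, from -50 to +165 mm in its x and y; upright 44 x 60 mm column at x = y = 115 mm, 615 mm high; bar 590 mm up from the column to above the origin, from which the scale hangs. Origin on the table straight below the empty hook; x, y, z as the hook's.
- nest: Fixed dark steel nest 90 x 90 x 12 mm under the valve's middle, with two rails 10 mm high, 50 mm long in x, one along each long side of the middle block; the valve's ends overhang it. Axes as the valve's at the start. Origin: centre of underside, on a perforated aluminium plate 10 mm thick.
- check_weight: Bystander: brass 38 mm check weight, 58 mm high, on the stand's base plate. Origin at the centre of its underside.
- valve_blank: Bystander: black anodised valve body without an eye bolt, 190 x 44 x 46 mm. Origin at the centre of its underside.
- shaft: Bystander: turned steel shaft, 24 mm thick and 250 mm long with a 36 mm head, lying along its x on two V-blocks. Origin on its axis.
- cleaner: Bystander: white bottle with a red cap, 60 mm wide, 150 mm high. Origin at the centre of its underside.
- driver: Bystander: screwdriver with an orange handle, lying. Origin under its middle.
There are look-alikes about, which are no part of the job. Several things have the shape of the valve; the one meant has the colours described above.

How it is judged:
By the outcome, as a careful person would: the job done as asked, in the order asked, and still so for the second after the job is handed in, with the robot touching nothing.
It also fails if it takes over 58 s, if anything falls off the work surface, if the arm or the gripper's body presses on something with over 40 N, if the wrist force passes 120 N, or if a joint passes its speed limit or range.

## Robot

A 6-joint arm with a two-finger parallel gripper is mounted at the origin on the work surface. World frame = base frame: x ahead of the robot, y to its left, z up, the work surface at z = 0. Lengths are in mm, angles in rad, forces in N, time in s.
With the tool pointing down it reaches from about 350 to 975 mm from the base axis. Payload 7.1 kg.
Tool frame: the origin (TCP) lies midway between the tips of the shut fingers; the grasp point (between the pads) lies ctrl.grip_point_offset behind it (ctrl.grip_point_offset is the distance from the TCP to the grasp point, in mm); z points along the fingers, y is the line along which they close (so a half turn about z gives the same grasp; the last joint's range is limited). The gripper opens to 88 mm and grips with 3 to 60 N. Pads are 20 mm wide; open, the fingers measure 115 mm over their backs; the gripper's body (75 mm by 178 mm) begins 61 mm behind the grasp point.
Start: joints at [1.12, 0.423, 1.63, -0, 1.089, -0.019], TCP at [261.534, 567.631, 222.675] pointing down, gripper open.
Joint ranges: [-3, 3], [-0.9, 2.11], [0.09, 2.58], [-1.31, 4.45], [0.11, 2.69], [-2.54, 2.54]. Speed limits (rad/s): [2.39, 2.39, 3.01, 3.14, 3.14, 3.14].

## Interface

Orientations are given as a rotation vector (axis times angle).
In Python, from workcell import ctrl, get_image, close_job, finder gives the robot as it stands.
- The arm moves only by the tool servo_tool, never from a script. Its argument "deltas" is a list of rows, each a list of 2 entries, a list of its own where there are three numbers: the shift along the tool's x, y, z in mm, then the turn, a rotation vector about the tool's x, y, z in rad. A call has 1 to 5 rows; each row is the pose to reach, as a shift and turn from the pose commanded when the call began, along the tool's axes at that moment; what a row does not reach only later rows make up. A row lasts 1/12 s, in which the tool goes at most 41.7 mm and 7.16 degrees, less where a joint would pass 70% of its speed; a pose out of reach is approached as far as the arm can. A call with a gripper value outside its range is refused whole. "grip" is the closure, from -1 (fully open) to 1 (shut), so that 0 is half open, set as the call begins (left out, the last holds). The fingers move at their own pace and stop on an object; the grip force is fixed at half the most. Time passes only in rows, so rows that repeat a pose let the fingers close. It gives the time, the measured TCP pose, the force, the opening and the grip force at its end, in the units of the state.
- ctrl.get_obs(): the state, without advancing time (a new reading comes with each control period).
- get_image(name): name is "side" or "top"; returns a dict with "frame" (420x560x3 uint8, blue, green, red), "depth" (420x560 float32, mm along the optical axis (not along the pixel's ray), 0 where there is no reading), "K" (3x3 intrinsics, pixels), "dist" ([k1, k2, p1, p2, k3] as OpenCV has them; the pictures are not rectified), "pose" (4x4, takes a point from camera to world coordinates). Camera axes: x right, y down, z forward; pixel columns grow to the right and rows downward; lengths in mm; the calibration is good to about 2 mm. A picture is of the moment at which its call begins.
- close_job(): hands the job in; it is judged then, once.
Trained networks look in a picture, given as the dict that the camera call returned (one of the last four; its "shot" number tells which), for a name from the list of things; names that differ only in an ending like _2 or _b are one class to them, and where a whole thing is asked for, a point or a joint stands for the part that bears it (a point fixed in the world has none). Each returns a list of dicts, best first, with "score" (0 to 1); they miss things now and then, are a little off and sometimes report something else, mostly with a low value. They report only what shows in the picture. A call takes as long as a camera call. They do not tell look-alikes from the thing itself.
- finder.search_frame(query, picture): "rect" ([centre column, centre row, width, height] as shares, 0 to 1, of the picture: columns of its width, rows of its height, round what is visible of it).
- finder.silhouettes(query, picture): "mask" (420x560 bool, what is visible of it) and "rect" ([centre column, centre row, width, height] as shares, 0 to 1, of the picture: columns of its width, rows of its height, round what is visible of it).
The state is a dict: "t": time; "qpos": joint angles; "qvel": joint speeds; "joint_torque": joint torques, N m; "ee_pos": TCP position; "orientation": TCP orientation; "ft_force": force on the tool from outside, world axes, zero at the start; "moment": the same for the moment, N m; "width": finger opening in mm; "grasp_force": force on a finger pad.
Only numpy, scipy, OpenCV 4.12 (cv2) and the standard library are available. Lean on these libraries where they do the work, as an engineer would, in place of code of your own. Each camera call takes 0.05 s, during which the arm holds its last target. There are 200 camera calls.

## Working session

There is one attempt and no reset: what is moved stays moved. The work goes in short steps, Python scripts to look and compute and a tool call to move; the robot and the scene stay as the last step left them, time stands still between calls to the robot, and variables do not carry over. Pictures are saved under pics/ and viewed, at most 10 in all, crops included, and the job is handed in when it is done.

Besides the shell and the picture viewer there is one more tool, called after "Call:" in YAML: its name, and indented under it one key for each argument. servo_tool: Moves the arm, as the interface text tells. Its arguments: {"type":"object","properties":{"deltas":{"type":"array","items":{"type":"array"}},"grip":{"type":"number"}},"required":["deltas"]}

```bash
mkdir -p pics; cat > h.py <<'E'
import numpy as np, cv2
from workcell import ctrl, get_image, close_job, finder
def cloud(p):
    d=p["depth"]; h,w=d.shape
    u,v=np.meshgrid(np.arange(w),np.arange(h))
    n=cv2.undistortPoints(np.stack([u,v],-1).reshape(-1,1,2).astype(np.float64),p["K"],np.array(p["dist"])).reshape(h,w,2)
    c=np.dstack([n[...,0]*d,n[...,1]*d,d])
    T=np.array(p["pose"]); W=c@T[:3,:3].T+T[:3,3]; W[d<=0]=np.nan
    return W
E
python3 - <<'E'
from h import *
import pickle
o=ctrl.get_obs(); print(o, ctrl.grip_point_offset)
P={}
for n in("side","top"):
    p=get_image(n); P[n]=p; cv2.imwrite(f"pics/{n}0.png",p["frame"]); W=cloud(p)
    print(n,np.round(p["K"],1).tolist(),np.round(p["pose"],3).tolist())
    for q in("valve","eye_top","hook_saddle","stand","nest","tube_end","check_weight","pointer"):
        for r in finder.silhouettes(q,p)[:4]:
            if r["score"]<.2: continue
            m=r["mask"]; pts=W[m]; print(q,round(r["score"],2),(np.array(r["rect"])*[560,420,560,420]).round(),m.sum(),np.nanmedian(pts,0).round(1) if len(pts) else None)
pickle.dump(P,open("P.pkl","wb"))
E
```

```text
{'t': 0.0, 'qpos': array([ 1.11998857e+00,  4.23798823e-01,  1.63068335e+00, -2.13019476e-05,
        1.08859356e+00, -1.90087211e-02]), 'qvel': array([-0.00129811,  0.00077945, -0.00019051,  0.00056345, -0.0021072 ,
       -0.00140492]), 'joint_torque': array([ 1.49282765e-03, -5.44633913e+01, -2.73663318e+01,  6.43277471e-02,
        2.28084368e-02, -1.05056843e-04]), 'ee_pos': array([261.313133  , 567.14492676, 221.93054357]), 'orientation': array([-6.72925920e-01, -3.06834099e+00,  2.27229693e-03]), 'ft_force': array([-0.3878868 , -0.22399818,  0.1588054 ]), 'moment': array([ 0.0197204 ,  0.02966923, -0.00480945]), 'grasp_force': 0.0, 'width': 87.9597132974916} 18.700000000000003
side [[519.3, 0.0, 283.0], [0.0, 519.3, 204.8], [0.0, 0.0, 1.0]] [[0.781, 0.369, -0.504, 1484.834], [0.624, -0.442, 0.644, -1270.556], [0.015, -0.818, -0.575, 1322.739], [0.0, 0.0, 0.0, 1.0]]
valve 0.95 [269. 268.  31.  33.] 582 [ 576.2 -189.3   56.5]
valve 0.91 [272. 209.  34.  23.] 408 [320.5 118.9  34.1]
valve 0.8 [169. 262.  23.  32.] 485 [ 256.4 -385.    34.6]
valve 0.36 [329. 266.  17.  37.] 513 [7
[... 768 characters left out ...]
  27.  55.] 746 [ 556.  -172.8   59. ]
valve 0.59 [377. 311.  29.  62.] 939 [ 238.9 -369.3   35.5]
valve 0.57 [219. 282.  16.  63.] 880 [317.6 131.4  36.1]
eye_top 0.94 [216. 282.  18.  58.] 814 [317.4 131.3  36.8]
eye_top 0.86 [317. 204.  28.  54.] 747 [ 559.6 -173.9   59. ]
eye_top 0.86 [378. 312.  28.  64.] 930 [ 238.8 -369.1   35.7]
hook_saddle 0.48 [191. 182.   3.   3.] 4 [596.9 181.7 229.9]
stand 0.59 [138. 134. 174. 157.] 8177 [667.8 263.2 366.8]
stand 0.28 [316. 203.  23.  55.] 748 [ 559.2 -175.4   58.9]
nest 0.91 [316. 205.  32.  35.] 375 [ 566.  -159.8   23.7]
tube_end 0.69 [168. 162.  47.  37.] 546 [583.1 170.7 494.7]
check_weight 0.64 [162. 196.  15.  11.] 149 [578.2 314.5  50.4]
```

View pics/side0.png

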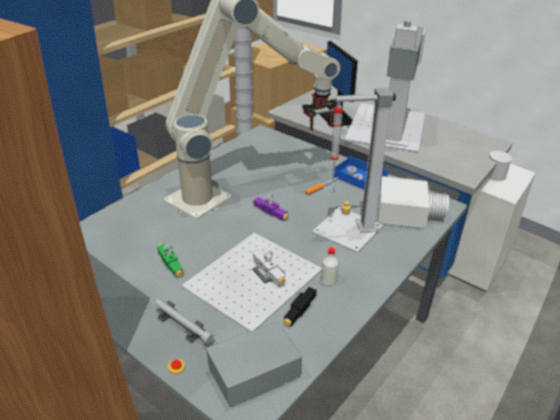

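View pics/top0.png

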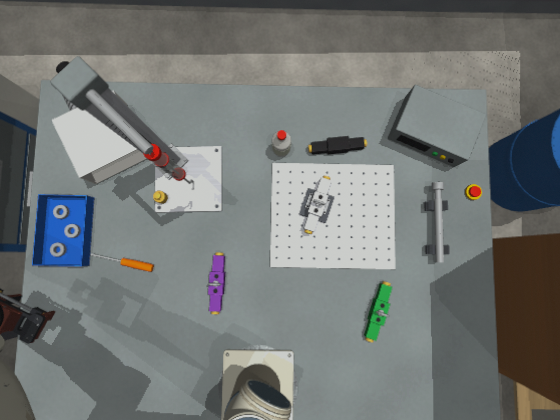

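Look-alikes with the valve's shape, in the top picture: bright aluminium with brass ends in the nest (317,204), purple (217,282), green (378,312) and black without an eye (338,146). By the description I choose the aluminium one at (317,204), which is at (268,268) in the side picture. I'll check it and the hook in a close crop.

```bash
python3 - <<'E'
from h import *
import pickle
P=pickle.load(open("P.pkl","rb"))
def cr(n,x,y,w,h,W,H): return cv2.resize(P[n]["frame"][y:y+h,x:x+w],(W,H),interpolation=cv2.INTER_CUBIC)
a=cr("side",230,235,80,60,400,300); b=cr("top",280,165,80,60,400,300)
c=cr("side",310,90,80,60,400,300); c=cr("side",305,130,80,60,400,300); d=cr("top",150,145,80,60,400,300)
cv2.imwrite("pics/crop.png",np.vstack([np.hstack([a,b]),np.hstack([c,d])]))
for n in("side","top"):
    W=cloud(P[n])
    # valve points
    m=(abs(W[...,0]-560)<130)&(abs(W[...,1]+174)<110)
    for lo,hi in((50,62),(62,73),(73,120)):
        q=W[m&(W[...,2]>lo)&(W[...,2]<hi)]
        if len(q)>3:
            r=cv2.minAreaRect(q[:,:2].astype(np.float32)); print(n,lo,hi,len(q),q.mean(0).round(1),np.round(r[0],1),np.round(r[1],1),round(r[2],1))
    m=(abs(W[...,0]-640)<170)&(abs(W[...,1]-240)<170)
    q=W[m&(W[...,2]>7)&(W[...,2]<17)]; r=cv2.minAreaRect(q[:,:2].astype(np.float32)); print(n,"plate",len(q),np.round(r[0],1),np.round(r[1],1),round(r[2],1),np.median(q[:,2]))
    q=W[m&(W[...,2]>100)&(W[...,2]<500)&(W[...,0]>640)]
    print(n,"col",len(q),np.percentile(q,[2,50,98],axis=0).round())
    m=(abs(W[...,0]-597)<50)&(abs(W[...,1]-175)<50)
    for lo,hi in((150,205),(205,250),(250,340),(340,380),(380,540)):
        q=W[m&(W[...,2]>lo)&(W[...,2]<hi)]
        if len(q): print(n,"hook",lo,hi,len(q),np.median(q,0).round(1),np.ptp(q,0).round(1), q.round(0).tolist()[:12] if len(q)<13 else "")
E
```

```text
side 50 62 204 [ 576.1 -184.7   55.8] [ 564.6 -177.5] [ 48.5 190.7] 73.0
side 62 73 144 [ 570.  -180.7   67.6] [ 567.  -176.7] [ 47.8 153.3] 72.5
side 73 120 69 [ 569.8 -179.3   88.3] [ 574.1 -179.8] [41.6 61.4] 66.8
side plate 1299 [641.  240.7] [337.7 333.3] 89.7 12.399373217515631
side col 1508 [[669. 264. 104.]
 [716. 283. 294.]
 [772. 401. 492.]]
side hook 150 205 5 [586.4 181.  201.3] [15.   8.7  4.8] [[580.0, 176.0, 204.0], [579.0, 185.0, 199.0], [586.0, 181.0, 199.0], [591.0, 180.0, 202.0], [594.0, 184.0, 201.0]]
side hook 205 250 16 [593.1 181.  226.1] [26.3 18.3 38. ] 
side hook 250 340 27 [587.9 179.4 294.1] [ 8.7 14.2 86.3] 
side hook 340 380 60 [596.  170.8 363.9] [31.3 30.5 38.3] 
side hook 380 540 308 [596.5 170.  464.2] [ 32.5  33.  158.8] 
top 50 62 370 [ 561.9 -175.1   56.3] [ 565.4 -174.1] [ 40.  189.4] 72.9
top 62 73 271 [ 564.1 -176.    68.4] [ 579.8 -181.3] [ 43.4 136.6] 72.1
top 73 120 54 [ 563.1 -175.3   94.1] [ 563.  -165.6] [44.4 39.1] 39.5
top plate 3199 [639.1 240.5] [338.8 335.3] 89.7 12.698890662662507
top col 1018 [[666. 265. 107.]
 [698. 275. 367.]
 [725. 406. 496.]]
top hook 150 205 12 [592.4 181.  202.6] [13.8  3.6  4.9] [[599.0, 182.0, 205.0], [599.0, 180.0, 202.0], [596.0, 182.0, 203.0], [597.0, 180.0, 201.0], [594.0, 183.0, 201.0], [594.0, 180.0, 203.0], [591.0, 182.0, 201.0], [591.0, 179.0, 204.0], [588.0, 182.0, 203.0], [588.0, 179.0, 204.0], [586.0, 182.0, 201.0], [586.0, 180.0, 200.0]]
top hook 205 250 15 [594.9 179.9 219.7] [25.   4.4 36.9] 
top hook 250 340 15 [589.4 179.3 277.7] [ 4.1  4.  54.6] 
top hook 340 380 56 [581.9 170.4 362.6] [28.4 22.6 28.8] 
top hook 380 540 371 [582.  170.3 472.3] [ 29.6  27.  157.6]
```

View pics/crop.png

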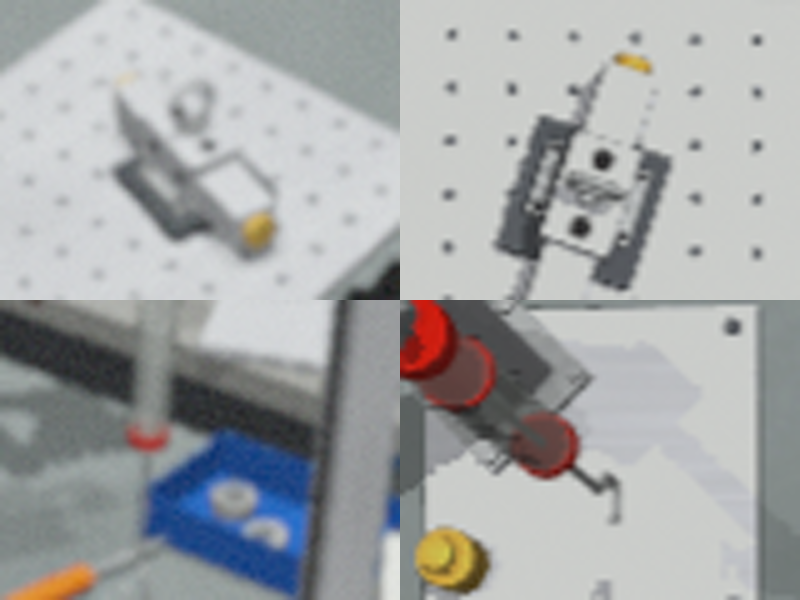

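The crop confirms bare aluminium, brass plugs and an eye bolt at top (317,204). The hook sits at about top (191,182) and opens towards the robot (-x). First I'll sweep at a small radius, clear of the scale, to above the nest.

Call:
servo_tool:
  deltas:
    - [[-14,-14,-2],[0,0,0]]
    - [[-42,-42,-4],[0,0,0]]
    - [[-70,-70,-6],[0,0,0]]
    - [[-98,-97,-8],[0,0,0]]
    - [[-126,-125,-10],[0,0,0]]
  grip: -1

```text
t: 1.32
ee_pos: [323.9, 399.9, 232.8]
orientation: [0.672, 3.069, 0.0]
ft_force: [0.6, 0.5, 0.7]
width: 87.8
grasp_force: 0.0
```

Call:
servo_tool:
  deltas:
    - [[-28,-28,-2],[0,0,0]]
    - [[-56,-56,-4],[0,0,0]]
    - [[-84,-84,-6],[0,0,0]]
    - [[-112,-111,-8],[0,0,0]]
    - [[-140,-139,-10],[0,0,0]]

```text
t: 1.73
ee_pos: [393.0, 214.9, 243.1]
orientation: [0.672, 3.068, 0.001]
ft_force: [1.0, 0.3, 0.4]
width: 88.0
grasp_force: 0.0
```

Call:
servo_tool:
  deltas:
    - [[-28,-28,-2],[0,0,0]]
    - [[-56,-56,-4],[0,0,0]]
    - [[-84,-84,-6],[0,0,0]]
    - [[-112,-111,-8],[0,0,0]]
    - [[-140,-139,-10],[0,0,0]]

```text
t: 2.15
ee_pos: [462.0, 29.8, 253.1]
orientation: [0.673, 3.068, 0.0]
ft_force: [0.4, 0.2, -0.4]
width: 87.7
grasp_force: 0.0
```

Call:
servo_tool:
  deltas:
    - [[-28,-28,-2],[0,0,0]]
    - [[-56,-56,-4],[0,0,0]]
    - [[-84,-84,-6],[0,0,0]]
    - [[-112,-111,-8],[0,0,0]]
    - [[-135,-134,-8],[0,0,0]]

```text
t: 2.57
ee_pos: [529.1, -149.2, 261.3]
orientation: [0.674, 3.067, -0.0]
ft_force: [-0.4, 0.9, -0.0]
width: 87.6
grasp_force: 0.0
```

```bash
cat >> h.py <<'E'
from scipy.spatial.transform import Rotation as Ro
def Rt(yaw,tilt):
    y,t=np.radians([yaw,tilt]); z=np.array([np.sin(t)*np.cos(y),np.sin(t)*np.sin(y),-np.cos(t)]); yy=np.array([-np.sin(y),np.cos(y),0])
    return np.c_[np.cross(yy,z),yy,z]
def plan(pos,R):
    o=ctrl.get_obs(); C=Ro.from_rotvec(o["orientation"]).as_matrix()
    d=C.T@(np.array(pos)-o["ee_pos"]); r=Ro.from_matrix(C.T@R).as_rotvec()
    print("t",round(o["t"],2),"pos",o["ee_pos"].round(1),"q",o["qpos"].round(2),"F",o["ft_force"].round(2),"w",round(o["width"],1),"gf",round(o["grasp_force"],1)); print("need",d.round(1),np.linalg.norm(d).round(),r.round(3),np.degrees(np.linalg.norm(r)).round(1))
def vtcp(c,yaw,p,tilt=40):  # valve-origin c, grasp point p=(x,0,z) in valve frame -> TCP
    R=Rt(yaw,tilt); return np.array(c)+Ro.from_euler("z",yaw,degrees=True).apply(p)+18.7*R[:,2]
E
python3 - <<'E'
from h import *
import pickle
from scipy.optimize import least_squares
plan(vtcp((565.5,-176,22),-17,(-20,0,35))+[0,0,130],Rt(-17,40))
# refine the valve pose: fit model top faces/sides to clouds
P=pickle.load(open("P.pkl","rb"))
Q=[]
for n in("side","top"):
    W=cloud(P[n]); m=(np.hypot(W[...,0]-565,W[...,1]+176)<115)&(W[...,2]>36)&(W[...,2]<75); Q.append(W[m])
def sd(p,b,c):
    q=abs(p-c)-b; return np.linalg.norm(np.maximum(q,0),axis=1)+np.minimum(q.max(1),0)
def res(x,q):
    p=Ro.from_euler("z",-x[2],degrees=True).apply(q-[x[0],x[1],x[3]])
    return np.minimum(sd(p,np.array([35,22,23]),np.array([0,0,23])),sd(p,np.array([95,17,17]),np.array([0,0,17])))
for q in Q+[np.vstack(Q)]: print(least_squares(res,[565.5,-176,-17,22],args=(q,),loss="soft_l1").x.round(1))
# stand plate
W=cloud(P["top"]); fr=P["top"]["frame"]
m=(abs(W[...,2]-12)<4)&(abs(W[...,0]-647)<125)&(abs(W[...,1]-238)<125)&(fr.min(2)>165)
q=W[m]; 
for e in [(1,-1),(0,-1)]:
    # -y edge: min y per x bin ; -x edge
    ax,_=e; ot=1-ax; B=[]
    for c in np.arange(560,700,10) if ax==1 else np.arange(145,290,10):
        s=q[abs(q[:,ot]-c)<5]
        if len(s)>4: B.append((c,s[:,ax].min()))
    B=np.array(B); k=np.polyfit(B[:,0],B[:,1],1); print("edge",ax,np.degrees(k[0]).round(1),np.polyval(k,[590,180][1-ax] if 0 else B[:,0].mean()).round(1),B[:,1].round().tolist())
E
```

```text
t 2.57 pos [ 529.1 -149.2  261.3] q [-0.3   0.27  1.76 -0.    1.11 -1.43] F [-0.44  0.91 -0.01] w 87.6 gf 0.0
need [-36.3 -10.1  88.7] 96.0 [-0.048 -0.695 -0.13 ] 40.6
[ 564.5 -175.8  -18.    23.1]
[ 565.3 -177.   -19.    22.7]
[ 564.8 -176.   -18.    22.8]
edge 1 1.8 134.7 [132.0, 133.0, 134.0, 133.0, 134.0, 135.0, 135.0, 135.0, 135.0, 136.0, 135.0, 136.0, 136.0, 137.0]
edge 0 3.9 545.9 [544.0, 544.0, 544.0, 544.0, 543.0, 543.0, 543.0, 543.0, 543.0, 542.0, 542.0, 555.0, 558.0, 552.0, 548.0]
```

Call:
servo_tool:
  deltas:
    - [[-5,-2,13],[-0.007,-0.1,-0.016]]
    - [[-11,-3,26],[-0.014,-0.2,-0.032]]
    - [[-16,-5,39],[-0.021,-0.3,-0.048]]
    - [[-21,-6,52],[-0.028,-0.4,-0.064]]
    - [[-27,-8,65],[-0.035,-0.5,-0.08]]

```text
t: 2.98
ee_pos: [549.6, -165.3, 196.5]
orientation: [0.458, 2.597, -0.1]
ft_force: [1.1, -0.1, -0.1]
width: 87.8
grasp_force: 0.0
```

```bash
python3 - <<'E'
from h import *
plan(vtcp((565,-176.2,22.5),-18,(-20,0,35))+[0,0,110],Rt(-18,40))
E
```

```text
t 2.98 pos [ 549.6 -165.3  196.5] q [-0.31  0.23  2.11 -0.02  0.29 -1.51] F [ 1.14 -0.14 -0.1 ] w 87.8 gf 0.0
need [12.1 -5.9 42.7] 45.0 [-0.007 -0.19  -0.034] 11.1
```

```bash
python3 - <<'E'
from h import *
from scipy.optimize import least_squares
o=ctrl.get_obs()
D=[(261.313,567.145,221.93,.423799,1.630683,1.088594),(529.1,-149.2,261.3,.27,1.76,1.11),(*o["ee_pos"],*o["qpos"][[1,2,4]])]
def fk(x,q2,q3,q5):
    r0,z0,a2,a3,L=x; s=q2+q3; u=s+q5
    return np.array([r0+a2*np.sin(q2)+a3*np.sin(s)+L*np.sin(u), z0+a2*np.cos(q2)+a3*np.cos(s)+L*np.cos(u)])
f=lambda x:np.concatenate([fk(x,*d[3:])-[np.hypot(d[0],d[1]),d[2]] for d in D])*[1,1,.2,.2,1,1]
best=None
for r0 in(0,100):
  for L in(200,350):
    s=least_squares(f,[r0,400,450,450,L]); print(s.x.round(1),s.cost.round(3)); 
    if best is None or s.cost<best.cost: best=s
x=best.x
for tilt in(20,25,30,35):
  for r,z in((560,47),(560,70),(575,65),(590,65),(575,140),(600,140)):
    s=least_squares(lambda q:fk(x,q[0],q[1],np.pi-np.radians(tilt)-q[0]-q[1])-[r,z],[.4,1.8]); q=s.x
    print(tilt,r,z,q.round(2),"q5",(np.pi-np.radians(tilt)-q.sum()).round(2),round(s.cost,3))
E
```

```text
[ 51.6 131.7 557.8 388.4 237.6] 0.073
[ 51.6 131.7 557.8 388.4 237.6] 0.073
[ 51.6 131.7 557.8 388.4 237.6] 0.073
[ 51.6 131.7 557.8 388.4 237.6] 0.073
20 560 47 [0.49 2.22] q5 0.08 0.0
20 560 70 [0.45 2.2 ] q5 0.15 0.0
20 575 65 [0.47 2.16] q5 0.16 0.0
20 590 65 [0.49 2.13] q5 0.18 0.0
20 575 140 [0.34 2.08] q5 0.36 0.0
20 600 140 [0.38 2.03] q5 0.39 0.0
25 560 47 [0.49 2.27] q5 -0.06 0.0
25 560 70 [0.44 2.25] q5 0.01 0.0
25 575 65 [0.47 2.22] q5 0.02 0.0
25 590 65 [0.48 2.18] q5 0.04 0.0
25 575 140 [0.33 2.14] q5 0.24 0.0
25 600 140 [0.36 2.08] q5 0.26 0.0
30 560 47 [0.5  2.32] q5 -0.2 0.0
30 560 70 [0.45 2.3 ] q5 -0.13 0.0
30 575 65 [0.47 2.27] q5 -0.12 0.0
30 590 65 [0.49 2.23] q5 -0.1 0.0
30 575 140 [0.32 2.19] q5 0.1 0.0
30 600 140 [0.36 2.13] q5 0.13 0.0
35 560 47 [0.51 2.37] q5 -0.36 0.0
35 560 70 [0.46 2.35] q5 -0.28 0.0
35 575 65 [0.48 2.32] q5 -0.27 0.0
35 590 65 [0.49 2.29] q5 -0.25 0.0
35 575 140 [0.32 2.25] q5 -0.04 0.0
35 600 140 [0.35 2.19] q5 -0.01 0.0
```

The wrist range won't allow a steep tilt down at the nest. I'll grip the near bar instead (valve x ≈ -53) with a 12° tilt.

```bash
python3 - <<'E'
from h import *
g=vtcp((565,-176.2,22.5),-18,(-53,0,22),12); print(g)
plan(g+[0,0,60],Rt(-18,12))
E
```

```text
[ 518.2916635  -161.02354149   26.20863987]
t 2.98 pos [ 549.6 -165.3  196.5] q [-0.31  0.23  2.11 -0.02  0.29 -1.51] F [ 1.14 -0.14 -0.1 ] w 87.8 gf 0.0
need [80.6 -8.1 81.3] 115.0 [ 0.002  0.298 -0.035] 17.2
```

Call:
servo_tool:
  deltas:
    - [[16,-2,16],[0,0.06,-0.007]]
    - [[32,-3,33],[0,0.12,-0.014]]
    - [[48,-5,49],[0,0.18,-0.021]]
    - [[64,-6,65],[0,0.24,-0.028]]
    - [[80.6,-8.1,81.3],[0.002,0.298,-0.035]]

```text
t: 3.4
ee_pos: [517.5, -160.6, 85.1]
orientation: [0.46, 2.906, -0.046]
ft_force: [0.5, -0.8, -0.8]
width: 87.6
grasp_force: 0.0
```

```bash
python3 - <<'E'
from h import *
g=vtcp((565,-176.2,22.5),-18,(-53,0,22),12)
plan(g,Rt(-18,12))
E
```

```text
t 3.4 pos [ 517.5 -160.6   85.1] q [-0.32  0.45  2.03  0.    0.46 -1.58] F [ 0.48 -0.79 -0.77] w 87.6 gf 0.0
need [10.9 -0.1 57.9] 59.0 [ 0.    -0.008 -0.   ] 0.5
```

Call:
servo_tool:
  deltas:
    - [[2,0,12],[0,-0.002,0]]
    - [[4.5,0,24],[0,-0.004,0]]
    - [[7,0,36],[0,-0.006,0]]
    - [[9,0,48],[0,-0.008,0]]
    - [[10.9,-0.1,57.9],[0,-0.008,0]]

```text
t: 3.82
ee_pos: [518.2, -160.9, 25.9]
orientation: [0.459, 2.897, -0.049]
ft_force: [0.2, 0.1, 0.9]
width: 88.0
grasp_force: 0.0
```

```bash
python3 - <<'E'
from h import *
g=vtcp((565,-176.2,22.5),-18,(-53,0,22),12)
plan(g,Rt(-18,12))
p=get_image("side");t=get_image("top")
a=cv2.resize(p["frame"][230:305,220:320],(400,300),interpolation=cv2.INTER_CUBIC)
b=cv2.resize(t["frame"][165:240,270:370],(400,300),interpolation=cv2.INTER_CUBIC)
cv2.imwrite("pics/grasp.png",np.hstack([a,b]))
E
```

```text
t 3.82 pos [ 518.2 -160.9   25.9] q [-0.32  0.57  2.05  0.01  0.31 -1.59] F [0.15 0.13 0.94] w 88.0 gf 0.0
need [-0.2 -0.1 -0.3] 0.0 [-0.     0.002 -0.   ] 0.1
```

View pics/grasp.png

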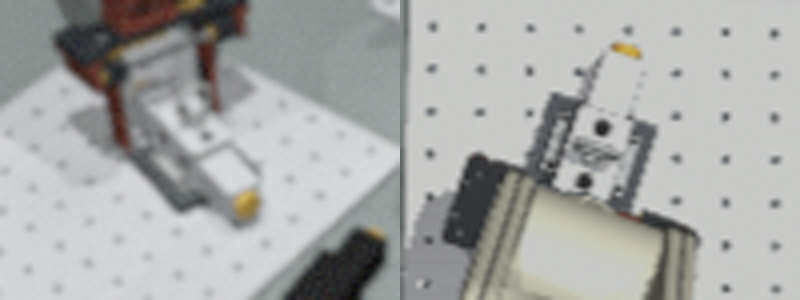

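The fingers straddle the near bar of the aluminium valve, at side ≈(257,257), and the ring and block are clear of the gripper body. Closing now.

Call:
servo_tool:
  deltas:
    - [[0,0,0],[0,0,0]]
    - [[0,0,0],[0,0,0]]
    - [[0,0,0],[0,0,0]]
    - [[0,0,0],[0,0,0]]
    - [[0,0,0],[0,0,0]]
  grip: 1

```text
t: 4.33
ee_pos: [518.6, -161.0, 27.2]
orientation: [0.459, 2.895, -0.049]
ft_force: [0.0, 0.2, 0.2]
width: 57.7
grasp_force: 0.0
```

Call:
servo_tool:
  deltas:
    - [[0,0,0],[0,0,0]]
    - [[0,0,0],[0,0,0]]
    - [[0,0,0],[0,0,0]]
    - [[0,0,0],[0,0,0]]
    - [[0,0,0],[0,0,0]]

```text
t: 4.75
ee_pos: [518.2, -160.9, 26.7]
orientation: [0.459, 2.897, -0.049]
ft_force: [-1.0, -0.4, 2.0]
width: 33.4
grasp_force: 30.0
```

Call:
servo_tool:
  deltas:
    - [[-0.4,0,-2],[0,0,0]]
    - [[-1.2,0,-5.5],[0,0,0]]
    - [[-2.3,0,-11],[0,0,0]]
    - [[-3.7,0,-17.5],[0,0,0]]
    - [[-5.2,0,-24.5],[0,0,0]]

```text
t: 5.17
ee_pos: [517.9, -160.7, 52.1]
orientation: [0.459, 2.897, -0.048]
ft_force: [-0.4, -0.6, -4.0]
width: 34.0
grasp_force: 30.0
```

Call:
servo_tool:
  deltas:
    - [[-1.7,0,-8],[0,0,0]]
    - [[-3.7,0,-17.5],[0,0,0]]
    - [[-6.2,0,-29],[0,0,0]]
    - [[-8.5,0,-40],[0,0,0]]
    - [[-10,0,-48],[0,0,0]]

```text
t: 5.58
ee_pos: [518.3, -160.9, 102.5]
orientation: [0.459, 2.895, -0.049]
ft_force: [0.2, -0.6, -4.2]
width: 33.6
grasp_force: 30.0
```

Call:
servo_tool:
  deltas:
    - [[-1,0,-5],[0,0,0]]
    - [[-1,0,-5],[0,0,0]]
    - [[-1,0,-5],[0,0,0]]
    - [[-1,0,-5],[0,0,0]]
    - [[-1,0,-5],[0,0,0]]

```text
t: 6.0
ee_pos: [517.4, -160.6, 105.2]
orientation: [0.459, 2.898, -0.048]
ft_force: [0.5, 0.2, -3.7]
width: 33.8
grasp_force: 30.0
```

```bash
cat >> h.py <<'E'
from scipy.optimize import least_squares
def sd(p,b,c):
    q=abs(p-c)-b; return np.linalg.norm(np.maximum(q,0),axis=1)+np.minimum(q.max(1),0)
def torus(p):
    q=p-[0,0,72]; return np.hypot(np.hypot(q[:,1],q[:,2])-17,q[:,0])-3
def res(x,q):
    p=Ro.from_euler("ZY",[x[3],x[4]],degrees=True).inv().apply(q-x[:3])
    return np.minimum(np.minimum(sd(p,np.array([35,22,23]),np.array([0,0,23])),sd(p,np.array([95,17,17]),np.array([0,0,17]))),torus(p))
def fitvalve(c,yaw,pics):
    "c: guess of valve origin; uses points near the free half of the valve"
    out=[]
    for W in [cloud(p) for p in pics]:
        q=W[np.isfinite(W[...,0])]; l=Ro.from_euler("z",-yaw,degrees=True).apply(q-c)
        m=(l[:,0]>-14)&(l[:,0]<105)&(abs(l[:,1])<30)&(l[:,2]>5)&(l[:,2]<100); out.append(q[m])
    R=[]
    for q in out+[np.vstack(out)]:
        if len(q)<60: print("few",len(q)); continue
        s=least_squares(res,[*c,yaw,0],args=(q,),loss="soft_l1"); R.append(s.x); print("fit",len(q),s.x.round(1),round(s.cost/len(q),2))
    return R[-1]
E
python3 - <<'E'
from h import *
plan([0,0,0],np.eye(3)); z=ctrl.get_obs()["ee_pos"][2]-26.2
fs=[]
for i in range(3):
    p=get_image("side"); t=get_image("top"); o=ctrl.get_obs(); fs.append(np.r_[o["ft_force"],o["moment"]])
print(np.mean(fs,0).round(2))
fitvalve(np.array([565,-176.2,22.5+z]),-18,[p,t])
E
```

```text
t 6.0 pos [ 517.4 -160.6  105.2] q [-0.32  0.41  2.03  0.    0.49 -1.58] F [ 0.55  0.21 -3.69] w 33.8 gf 30.0
need [551.7  -7.3  -9.9] 552.0 [-0.459 -2.898  0.048] 168.1
[ 0.3  -0.03 -4.47  0.16  0.45 -0.  ]
fit 400 [ 563.  -174.9  102.8  -17.5    2. ] 1.52
fit 472 [ 5.625e+02 -1.756e+02  1.017e+02 -1.820e+01  4.000e-01] 1.0
fit 872 [ 563.1 -175.3  102.1  -17.5    0.8] 1.27
```

```bash
python3 - <<'E'
from h import *
plan([482.5,178,135],Rt(-18,12))
E
```

```text
t 6.3 pos [ 517.7 -160.7  105.5] q [-0.32  0.41  2.03  0.    0.49 -1.58] F [-0.05  0.05 -4.44] w 34.1 gf 30.0
need [129.1 311.2 -57.7] 342.0 [-0.     0.001 -0.   ] 0.1
```

Call:
servo_tool:
  deltas:
    - [[1.3,3.1,-0.6],[0,0,0]]
    - [[5.2,12.4,-2.3],[0,0,0]]
    - [[9.7,23.3,-4.3],[0,0,0]]
    - [[14.8,35.8,-6.6],[0,0,0]]
    - [[20.7,49.8,-9.2],[0,0,0]]

```text
t: 6.72
ee_pos: [512.1, -106.1, 110.5]
orientation: [0.46, 2.896, -0.049]
ft_force: [-0.2, -0.3, -4.9]
width: 33.6
grasp_force: 30.0
```

Call:
servo_tool:
  deltas:
    - [[8.8,21.2,-3.9],[0,0,0]]
    - [[17.6,42.3,-7.8],[0,0,0]]
    - [[26.3,63.5,-11.8],[0,0,0]]
    - [[35.1,84.7,-15.7],[0,0,0]]
    - [[43.9,105.8,-19.6],[0,0,0]]

```text
t: 7.13
ee_pos: [499.9, 9.9, 120.7]
orientation: [0.46, 2.896, -0.048]
ft_force: [0.6, 0.1, -4.1]
width: 34.0
grasp_force: 30.0
```

Call:
servo_tool:
  deltas:
    - [[8.8,21.2,-3.9],[0,0,0]]
    - [[17.6,42.3,-7.8],[0,0,0]]
    - [[26.3,63.5,-11.8],[0,0,0]]
    - [[35.1,84.7,-15.7],[0,0,0]]
    - [[43.9,105.8,-19.6],[0,0,0]]

```text
t: 7.55
ee_pos: [487.9, 125.1, 130.6]
orientation: [0.46, 2.896, -0.048]
ft_force: [0.9, -0.4, -3.8]
width: 34.0
grasp_force: 30.0
```

Call:
servo_tool:
  deltas:
    - [[5.8,14,-2.6],[0,0,0]]
    - [[11,26.4,-4.9],[0,0,0]]
    - [[15.5,37.3,-6.9],[0,0,0]]
    - [[18.7,45.1,-8.4],[0,0,0]]
    - [[20.7,49.8,-9.2],[0,0,0]]

```text
t: 7.97
ee_pos: [482.5, 179.1, 135.3]
orientation: [0.458, 2.896, -0.048]
ft_force: [0.6, 0.1, -3.5]
width: 34.1
grasp_force: 30.0
```

```bash
python3 - <<'E'
from h import *
plan([482.5,178,135],Rt(1.5,12))
E
```

```text
t 7.97 pos [482.5 179.1 135.3] q [ 0.42  0.34  2.04 -0.24  0.61 -0.65] F [ 0.56  0.14 -3.48] w 34.1 gf 30.0
need [-0.3 -1.   0.3] 1.0 [-0.07   0.002 -0.332] 19.5
```

Call:
servo_tool:
  deltas:
    - [[0,0,0],[-0.008,0,-0.036]]
    - [[0,0,0],[-0.025,0,-0.12]]
    - [[0,-0.5,0],[-0.042,0.001,-0.2]]
    - [[-0.3,-1,0.3],[-0.06,0.001,-0.285]]
    - [[-0.3,-1,0.3],[-0.07,0.002,-0.332]]

```text
t: 8.38
ee_pos: [482.2, 176.4, 134.7]
orientation: [-0.042, 2.933, 0.003]
ft_force: [0.5, -0.8, -4.8]
width: 33.6
grasp_force: 30.0
```

Call:
servo_tool:
  deltas:
    - [[0,0,0],[0,0,0]]
    - [[0,0,0],[0,0,0]]
    - [[0,0,0],[0,0,0]]

```text
t: 8.63
ee_pos: [482.5, 176.7, 134.8]
orientation: [-0.034, 2.932, 0.002]
ft_force: [0.1, -0.1, -3.5]
width: 33.9
grasp_force: 30.0
```

```bash
python3 - <<'E'
from h import *
plan([482.5,178,135],Rt(1.5,12))
p=get_image("side"); t=get_image("top"); e=ctrl.get_obs()["ee_pos"]
c=e+Ro.from_euler("z",1.5,degrees=True).apply([48.3,0,-3.5]); print("exp",c.round(1))
fitvalve(c,1.5,[p,t])
for n,P in(("side",p),("top",t)):
    W=cloud(P); m=(abs(W[...,0]-590)<35)&(abs(W[...,1]-181)<15)
    for lo,hi in((190,206),(206,232),(250,340)):
        q=W[m&(W[...,2]>lo)&(W[...,2]<hi)]; print(n,lo,len(q),np.median(q,0).round(1),q[:,0].min().round(1),q[:,0].max().round(1))
a=cv2.resize(p["frame"][120:210,270:390],(400,300),interpolation=cv2.INTER_CUBIC)
b=cv2.resize(t["frame"][140:230,150:270],(400,300),interpolation=cv2.INTER_CUBIC)
cv2.imwrite("pics/pre.png",np.hstack([a,b]))
E
```

```text
t 8.63 pos [482.5 176.7 134.8] q [ 0.37  0.33  2.07 -0.14  0.56 -1.11] F [ 0.07 -0.12 -3.52] w 33.9 gf 30.0
need [-0.   1.3 -0.2] 1.0 [-0.001 -0.001 -0.003] 0.2
exp [530.8 178.2 131.4]
fit 366 [528.4 177.1 133.6   0.9   1.7] 3.58
fit 565 [5.298e+02 1.772e+02 1.312e+02 1.200e+00 4.000e-01] 2.49
fit 931 [5.294e+02 1.771e+02 1.315e+02 1.200e+00 5.000e-01] 2.95
side 190 5 [585.7 182.2 199.4] 579.5 597.4
side 206 9 [599.  178.2 216.6] 576.4 605.2
side 250 27 [588.8 178.9 295.6] 581.4 591.5
top 190 11 [591.2 180.1 201.8] 582.3 596.4
top 206 12 [598.6 180.4 213.7] 578.1 603.3
top 250 14 [589.3 179.6 280. ] 587.8 591.7
```

View pics/pre.png

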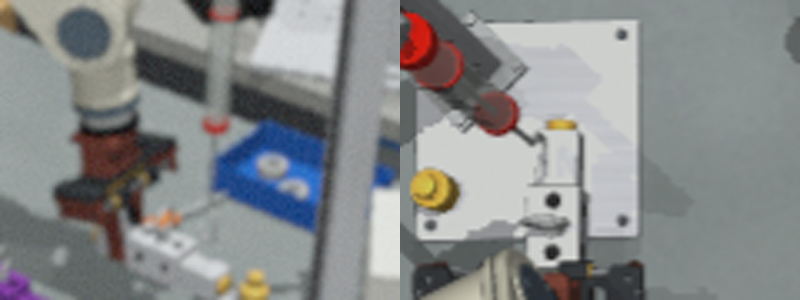

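The eye, about top (312,206), faces the hook at about top (313-315,185) along x. It is 60 mm short and 3 mm low in y. I'll come up to just before the tip, then look.

Call:
servo_tool:
  deltas:
    - [[-5,0.4,1],[0,0,0]]
    - [[-14,0.8,2.6],[0,0,0]]
    - [[-24,1.3,4.4],[0,0,0]]
    - [[-33,1.8,6.1],[0,0,0]]
    - [[-39.5,2.2,7.4],[0,0,0]]

```text
t: 9.15
ee_pos: [524.7, 180.4, 136.1]
orientation: [-0.036, 2.931, 0.003]
ft_force: [-0.1, 0.7, -4.3]
width: 33.7
grasp_force: 30.0
```

Call:
servo_tool:
  deltas:
    - [[0,0,0],[0,0,0]]
    - [[0,0,0],[0,0,0]]
    - [[0,0,0],[0,0,0]]

```text
t: 9.4
ee_pos: [522.1, 179.9, 135.4]
orientation: [-0.036, 2.933, 0.002]
ft_force: [-0.1, 0.2, -4.9]
width: 33.7
grasp_force: 30.0
```

```bash
python3 - <<'E'
from h import *
plan([522.5,181.2,136],Rt(1.5,12))
p=get_image("side"); t=get_image("top"); e=ctrl.get_obs()["ee_pos"]
c=e+Ro.from_euler("z",1.5,degrees=True).apply([47.5,0,-3.5]); print("exp",c.round(1))
fitvalve(c,1.5,[p,t])
a=cv2.resize(p["frame"][150:195,310:370],(400,300),interpolation=cv2.INTER_CUBIC)
b=cv2.resize(t["frame"][165:210,170:230],(400,300),interpolation=cv2.INTER_CUBIC)
cv2.imwrite("pics/pre2.png",np.hstack([a,b]))
E
```

```text
t 9.4 pos [522.1 179.9 135.4] q [ 0.35  0.37  1.99 -0.12  0.59 -1.15] F [-0.12  0.16 -4.93] w 33.7 gf 30.0
need [-0.5  1.3 -0.5] 1.0 [-0.001 -0.002 -0.001] 0.1
exp [569.5 181.2 132.1]
fit 372 [568.  178.3 134.3   1.9   2.8] 2.59
fit 573 [570.2 180.5 131.9   1.1   1.2] 1.61
fit 945 [569.1 179.7 132.4   1.5   1.6] 2.06
```

View pics/pre2.png

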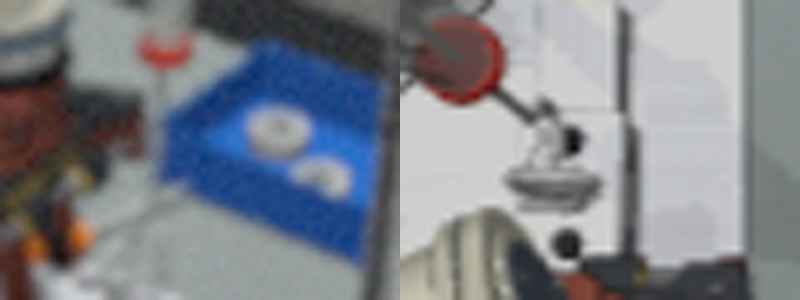

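```bash
python3 - <<'E'
from h import *
t=get_image("top"); T=np.linalg.inv(t["pose"])
def pr(X): return cv2.projectPoints(np.array([X],float),cv2.Rodrigues(T[:3,:3])[0],T[:3,3],t["K"],np.array(t["dist"]))[0].ravel().round(1)
for n,X in dict(tip=(579,180.5,212.5),saddle=(590,180.5,200),riser=(601,180.5,225),rodlow=(590,180.5,242),ringtopout=(569.5,180.4,132+92),ringL=(569.5,200.4,204),ringR=(569.5,160.4,204)).items():
    px=pr(X); print(n,px,"crop",[(px[0]-170)*6.667+400-0,(px[1]-165)*6.667], pr(np.add(X,[0,5,0]))-px)
E
```

```text
tip [191.6 188.7] crop [np.float64(544.0072), np.float64(158.00789999999992)] [-1.8 -0.1]
saddle [192.8 185.5] crop [np.float64(552.0076000000001), np.float64(136.6735)] [-1.8  0. ]
riser [190.9 179.8] crop [np.float64(539.3403000000001), np.float64(98.67160000000007)] [-1.8  0. ]
rodlow [189.3 182.7] crop [np.float64(528.6731000000001), np.float64(118.00589999999993)] [-1.9  0. ]
ringtopout [190.6 191.4] crop [np.float64(537.3402), np.float64(176.00880000000004)] [-1.9  0. ]
ringL [184.9 192.5] crop [np.float64(499.3383), np.float64(183.3425)] [-1.8  0. ]
ringR [199.5 192.7] crop [np.float64(596.6765), np.float64(184.67589999999993)] [-1.8  0. ]
```

Ring ends match the prediction (crop 505–602 vs 503–600), and the hook tip sits within the hole's width. I'm inserting slowly while watching the force.

Call:
servo_tool:
  deltas:
    - [[-2,0.8,0.4],[0,0,0]]
    - [[-4,0.8,0.8],[0,0,0]]
    - [[-6,0.8,1.2],[0,0,0]]
    - [[-8,0.8,1.6],[0,0,0]]
    - [[-10,0.7,2.1],[0,0,0]]

```text
t: 9.97
ee_pos: [533.1, 181.1, 135.9]
orientation: [-0.037, 2.932, 0.003]
ft_force: [0.1, 0.3, -4.3]
width: 33.9
grasp_force: 30.0
```

Call:
servo_tool:
  deltas:
    - [[-2,0,0.4],[0,0,0]]
    - [[-4,-0.1,0.8],[0,0,0]]
    - [[-6,-0.1,1.2],[0,0,0]]
    - [[-8,-0.2,1.6],[0,0,0]]
    - [[-10,-0.2,2.1],[0,0,0]]

```text
t: 10.38
ee_pos: [543.3, 181.1, 135.8]
orientation: [-0.036, 2.932, 0.003]
ft_force: [-0.4, -0.2, -3.7]
width: 33.9
grasp_force: 30.0
```

Call:
servo_tool:
  deltas:
    - [[0,0,0],[0,0,0]]
    - [[0,0,0],[0,0,0]]
    - [[0,0,0],[0,0,0]]

```text
t: 10.63
ee_pos: [542.9, 181.1, 135.8]
orientation: [-0.036, 2.933, 0.003]
ft_force: [-0.9, -0.6, -3.7]
width: 33.8
grasp_force: 30.0
```

```bash
cat >> h.py <<'E'
def look(name,tag=""):
    p=get_image("side"); t=get_image("top"); fs=[]
    for P,n in((p,"side"),(t,"top")):
        W=cloud(P); m=(abs(W[...,0]-590)<40)&(abs(W[...,1]-181)<30); f=P["frame"].astype(int)
        q=W[m&(W[...,2]>255)&(W[...,2]<340)]; print(n,"rod",len(q),np.median(q,0).round(1))
        red=(f[...,2]>f[...,1]+60)&(f[...,2]>f[...,0]+60); q=W[m&red&(W[...,2]>340)&(W[...,2]<560)]; print("red z",np.histogram(q[:,2],np.arange(340,570,10))[0].tolist())
        q=W[m&(W[...,2]>345)&(W[...,2]<375)]; print("tubelow",len(q),np.median(q,0).round(1))
    return p,t
E
python3 - <<'E'
from h import *
plan([542.5,181.7,136],Rt(1.5,12)); p,t=look("in")
e=ctrl.get_obs()["ee_pos"]
fitvalve(e+Ro.from_euler("z",1.5,degrees=True).apply([47.5,0,-3.5]),1.5,[p,t])
b=cv2.resize(t["frame"][165:210,170:230],(800,600),interpolation=cv2.INTER_CUBIC)
cv2.imwrite("pics/in.png",b)
E
```

```text
t 10.63 pos [542.9 181.1 135.8] q [ 0.34  0.4   1.95 -0.11  0.6  -1.17] F [-0.95 -0.62 -3.67] w 33.8 gf 30.0
need [ 0.3  0.6 -0.3] 1.0 [-0.001 -0.001 -0.001] 0.1
side rod 27 [587.1 182.  294.9]
red z [1, 9, 7, 0, 0, 0, 0, 0, 0, 0, 0, 0, 0, 0, 0, 7, 0, 0, 0, 0, 20, 28]
tubelow 47 [597.  169.8 362.5]
top rod 13 [588.9 179.5 284.8]
red z [0, 13, 10, 1, 0, 0, 0, 0, 0, 0, 0, 0, 0, 0, 0, 25, 3, 0, 0, 1, 18, 139]
tubelow 52 [581.3 171.2 361.4]
fit 379 [588.5 180.2 134.1   1.7   1.8] 2.17
fit 556 [590.7 181.7 132.3   1.    0.8] 1.19
fit 935 [589.7 181.2 132.7   1.3   1. ] 1.62
```

View pics/in.png

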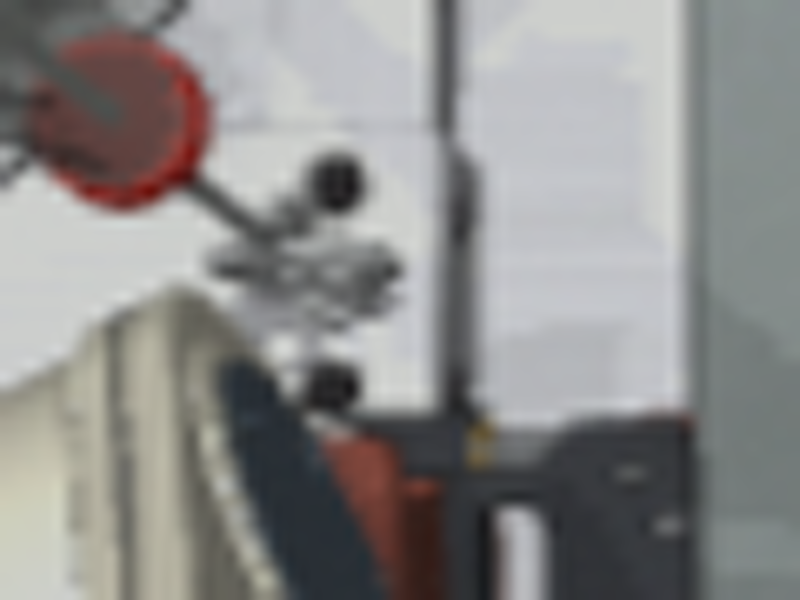

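The ring (400-ish of crop, row 270) now encircles the hook wire. The rod hasn't moved and the forces are unchanged. Lowering slowly.

Call:
servo_tool:
  deltas:
    - [[0.4,0,2],[0,0,0]]
    - [[1,0,4.9],[0,0,0]]
    - [[1.7,0,7.8],[0,0,0]]
    - [[2.3,0,10.8],[0,0,0]]
    - [[2.9,0,13.2],[0,0,0]]

```text
t: 11.15
ee_pos: [542.7, 181.0, 121.8]
orientation: [-0.037, 2.933, 0.002]
ft_force: [0.1, 0.3, -4.4]
width: 33.7
grasp_force: 30.0
```

Call:
servo_tool:
  deltas:
    - [[0.3,0,1.5],[0,0,0]]
    - [[0.6,0,2.9],[0,0,0]]
    - [[0.9,0,4.4],[0,0,0]]
    - [[1.2,0,5.9],[0,0,0]]
    - [[1.6,0,7.3],[0,0,0]]

```text
t: 11.57
ee_pos: [543.1, 181.2, 114.8]
orientation: [-0.037, 2.932, 0.003]
ft_force: [0.4, -0.5, -4.3]
width: 34.0
grasp_force: 30.0
```

Call:
servo_tool:
  deltas:
    - [[0.4,0,2],[0,0,0]]
    - [[0.8,0,3.9],[0,0,0]]
    - [[1.2,0,5.9],[0,0,0]]
    - [[1.7,0,7.8],[0,0,0]]
    - [[2.1,0,9.8],[0,0,0]]

```text
t: 11.98
ee_pos: [543.0, 181.1, 104.7]
orientation: [-0.037, 2.932, 0.003]
ft_force: [-0.0, 0.5, -3.2]
width: 33.8
grasp_force: 30.0
```

```bash
python3 - <<'E'
from h import *
plan([542.9,181.1,100],Rt(1.5,12)); p,t=look("a"); o=ctrl.get_obs(); print(o["moment"].round(2))
E
```

```text
t 11.98 pos [543.  181.1 104.7] q [ 0.34  0.45  1.96 -0.13  0.54 -1.16] F [-0.01  0.48 -3.2 ] w 33.8 gf 30.0
need [ 1.1 -0.   4.6] 5.0 [-0.001 -0.    -0.001] 0.1
side rod 26 [588.5 180.1 296.9]
red z [0, 10, 5, 0, 0, 0, 0, 0, 0, 0, 0, 0, 0, 0, 0, 0, 0, 0, 0, 0, 21, 29]
tubelow 44 [595.2 170.4 361.1]
top rod 14 [588.7 179.3 280.7]
red z [0, 9, 13, 1, 0, 0, 0, 0, 0, 0, 1, 0, 0, 12, 14, 1, 0, 0, 0, 0, 20, 135]
tubelow 49 [581.9 170.8 361.8]
[ 0.04  0.3  -0.03]
```

The pointer disc has begun to move, about 13 mm with the load taken up smoothly. Continuing.

Call:
servo_tool:
  deltas:
    - [[0.4,0,2],[0,0,0]]
    - [[0.8,0,3.9],[0,0,0]]
    - [[1.2,0,5.9],[0,0,0]]
    - [[1.7,0,7.8],[0,0,0]]
    - [[2.1,0,9.8],[0,0,0]]

```text
t: 12.5
ee_pos: [543.0, 181.1, 94.7]
orientation: [-0.037, 2.932, 0.003]
ft_force: [0.3, 0.4, -2.8]
width: 33.3
grasp_force: 30.0
```

Call:
servo_tool:
  deltas:
    - [[0.4,0,2],[0,0,0]]
    - [[0.8,0,3.9],[0,0,0]]
    - [[1.2,0,5.9],[0,0,0]]
    - [[1.7,0,7.8],[0,0,0]]
    - [[2.1,0,9.8],[0,0,0]]

```text
t: 12.92
ee_pos: [543.0, 181.1, 84.7]
orientation: [-0.037, 2.932, 0.003]
ft_force: [0.8, 0.0, -2.0]
width: 33.7
grasp_force: 30.0
```

Call:
servo_tool:
  deltas:
    - [[0.4,0,1.8],[0,0,0]]
    - [[0.7,0,3.4],[0,0,0]]
    - [[1.0,0,4.9],[0,0,0]]
    - [[1.3,0,6.2],[0,0,0]]
    - [[1.5,0,7.2],[0,0,0]]

```text
t: 13.33
ee_pos: [543.0, 181.1, 77.4]
orientation: [-0.037, 2.932, 0.003]
ft_force: [-0.1, 0.1, -0.8]
width: 34.0
grasp_force: 30.0
```

Call:
servo_tool:
  deltas:
    - [[0,0,0],[0,0,0]]
    - [[0,0,0],[0,0,0]]
    - [[0,0,0],[0,0,0]]

```text
t: 13.58
ee_pos: [542.9, 181.1, 77.5]
orientation: [-0.037, 2.932, 0.003]
ft_force: [0.2, 0.5, -1.5]
width: 34.0
grasp_force: 30.0
```

```bash
python3 - <<'E'
from h import *
plan([542.9,181.1,70],Rt(1.5,12)); p,t=look("a")
F=[]
for i in range(6):
    p=get_image("side"); o=ctrl.get_obs(); F.append(np.r_[o["ft_force"],o["moment"]])
F=np.array(F); print(F.mean(0).round(2),F.std(0).round(2))
fitvalve(o["ee_pos"]+Ro.from_euler("z",1.5,degrees=True).apply([47.5,0,-3.5]),1.5,[p,t])
E
```

```text
t 13.58 pos [542.9 181.1  77.5] q [ 0.34  0.5   1.97 -0.14  0.48 -1.14] F [ 0.2   0.46 -1.47] w 34.0 gf 30.0
need [1.6 0.  7.3] 8.0 [-0.001 -0.    -0.001] 0.1
side rod 26 [587.4 181.2 295.5]
red z [0, 12, 5, 0, 0, 0, 0, 0, 0, 0, 0, 0, 0, 0, 0, 0, 0, 0, 0, 0, 20, 31]
tubelow 48 [597.1 170.4 361.1]
top rod 13 [588.8 179.1 285.4]
red z [0, 12, 13, 0, 0, 0, 0, 0, 0, 0, 3, 18, 0, 0, 0, 0, 0, 0, 0, 0, 21, 135]
tubelow 50 [581.6 170.3 361.5]
[ 0.24  0.38 -1.21  0.03  0.17  0.01] [0.32 0.7  0.6  0.01 0.02 0.02]
fit 373 [588.3 180.6  76.6   1.8   2.1] 1.93
fit 490 [5.898e+02 1.818e+02 7.400e+01 1.000e+00 3.000e-01] 1.09
fit 863 [589.3 181.2  74.8   1.4   0.9] 1.49
```

Call:
servo_tool:
  deltas:
    - [[0.4,0,1.9],[0,0,0]]
    - [[0.8,0,3.8],[0,0,0]]
    - [[1.2,0,5.5],[0,0,0]]
    - [[1.5,0,7],[0,0,0]]
    - [[1.7,0,8],[0,0,0]]

```text
t: 14.4
ee_pos: [542.8, 181.0, 69.0]
orientation: [-0.037, 2.933, 0.003]
ft_force: [-0.5, 0.7, 0.2]
width: 33.7
grasp_force: 30.0
```

```bash
cat >> h.py <<'E'
def avg(n=16):
    F=[]; Z=[]
    for i in range(n):
        get_image("top"); o=ctrl.get_obs(); F.append(np.r_[o["ft_force"],o["moment"]]); Z.append(o["ee_pos"])
    F=np.array(F); print("t",round(o["t"],2),"ee",np.mean(Z,0).round(2),"F",F.mean(0).round(3),(F.std(0)/n**.5).round(3))
E
python3 - <<'E'
from h import *
avg()
E
```

```text
t 15.2 ee [542.88 181.09  69.26] F [-0.056 -0.174 -0.313  0.028  0.108  0.009] [0.094 0.116 0.094 0.008 0.007 0.009]
```

Call:
servo_tool:
  deltas:
    - [[0.2,0,1],[0,0,0]]
    - [[0.4,0,2],[0,0,0]]
    - [[0.6,0,2.9],[0,0,0]]
    - [[0.8,0,3.7],[0,0,0]]
    - [[0.9,0,4.1],[0,0,0]]

```text
t: 15.62
ee_pos: [542.8, 181.0, 64.9]
orientation: [-0.037, 2.933, 0.003]
ft_force: [-0.2, 0.8, -0.4]
width: 33.8
grasp_force: 30.0
```

```bash
python3 - <<'E'
from h import *
avg(40); p,t=look("x")
o=ctrl.get_obs()
fitvalve(o["ee_pos"]+Ro.from_euler("z",1.5,degrees=True).apply([47.5,0,-3.5]),1.5,[p,t])
E
```

```text
t 17.62 ee [542.83 181.07  65.06] F [ 0.004 -0.036  0.058  0.031  0.081 -0.009] [0.073 0.1   0.09  0.006 0.004 0.005]
side rod 26 [588.8 180.3 293.1]
red z [0, 13, 4, 0, 0, 0, 0, 0, 0, 0, 0, 0, 0, 0, 0, 0, 0, 0, 0, 1, 20, 30]
tubelow 49 [596.8 170.6 362. ]
top rod 13 [589.3 179.6 282.7]
red z [0, 10, 13, 0, 0, 0, 0, 0, 0, 8, 15, 0, 0, 0, 0, 0, 0, 0, 0, 0, 19, 136]
tubelow 49 [581.3 170.3 361.7]
fit 363 [5.89e+02 1.81e+02 6.27e+01 1.30e+00 4.00e-01] 2.15
fit 482 [5.904e+02 1.817e+02 6.180e+01 1.300e+00 2.000e-01] 1.09
fit 845 [5.896e+02 1.814e+02 6.200e+01 1.300e+00 2.000e-01] 1.56
```

The spring carries the whole weight (residual force ≈0, valve level). Releasing.

Call:
servo_tool:
  deltas:
    - [[0,0,0],[0,0,0]]
    - [[0,0,0],[0,0,0]]
    - [[0,0,0],[0,0,0]]
    - [[0,0,0],[0,0,0]]
    - [[0,0,0],[0,0,0]]
  grip: -1

```text
t: 18.13
ee_pos: [542.8, 181.1, 65.0]
orientation: [-0.037, 2.932, 0.003]
ft_force: [0.1, -0.5, -1.2]
width: 63.8
grasp_force: 0.0
```

Call:
servo_tool:
  deltas:
    - [[0,0,0],[0,0,0]]
    - [[0,0,0],[0,0,0]]
    - [[0,0,0],[0,0,0]]
    - [[0,0,0],[0,0,0]]
    - [[0,0,0],[0,0,0]]

```text
t: 18.55
ee_pos: [542.8, 181.1, 65.1]
orientation: [-0.036, 2.932, 0.003]
ft_force: [-0.1, 0.7, 0.2]
width: 87.8
grasp_force: 0.0
```

```bash
python3 - <<'E'
from h import *
plan([440,181,100],Rt(1.5,12)); o=ctrl.get_obs()
for i in range(3):
    p=get_image("side"); t=get_image("top")
    fitvalve(o["ee_pos"]+Ro.from_euler("z",1.5,degrees=True).apply([47.5,0,-3.5]),1.5,[p,t])
E
```

```text
t 18.55 pos [542.8 181.1  65.1] q [ 0.34  0.52  1.97 -0.15  0.45 -1.13] F [-0.09  0.72  0.2 ] w 87.8 gf 0.0
need [ 93.3   2.5 -55.5] 109.0 [-0.001 -0.001 -0.001] 0.1
fit 358 [ 5.874e+02  1.817e+02  6.460e+01 -2.000e-01  3.000e-01] 1.97
fit 482 [ 5.885e+02  1.828e+02  6.240e+01  3.000e-01 -6.000e-01] 0.98
fit 840 [ 5.881e+02  1.822e+02  6.280e+01  4.000e-01 -4.000e-01] 1.46
fit 360 [ 5.872e+02  1.823e+02  6.420e+01 -5.000e-01  9.000e-01] 2.21
fit 482 [ 5.888e+02  1.835e+02  6.230e+01 -2.000e-01 -3.000e-01] 0.96
fit 842 [ 5.884e+02  1.831e+02  6.270e+01 -2.000e-01 -0.000e+00] 1.53
fit 355 [5.879e+02 1.817e+02 6.370e+01 6.000e-01 2.000e-01] 2.19
fit 484 [ 5.885e+02  1.835e+02  6.270e+01 -1.000e-01 -3.000e-01] 1.06
fit 839 [ 5.882e+02  1.827e+02  6.290e+01  2.000e-01 -2.000e-01] 1.57
```

Call:
servo_tool:
  deltas:
    - [[5,0.1,-3],[0,0,0]]
    - [[20,0.5,-12],[0,0,0]]
    - [[43,1.1,-26],[0,0,0]]
    - [[68,1.8,-41],[0,0,0]]
    - [[93,2.5,-55.5],[0,0,0]]

```text
t: 19.27
ee_pos: [438.8, 180.7, 100.3]
orientation: [-0.036, 2.933, 0.003]
ft_force: [0.2, 0.3, 0.1]
width: 87.5
grasp_force: 0.0
```

Call:
servo_tool:
  deltas:
    - [[10,0,-20],[0,0,0]]
    - [[20,0,-40],[0,0,0]]
    - [[30,0,-60],[0,0,0]]
    - [[36,0,-72],[0,0,0]]
    - [[36,0,-72],[0,0,0]]

```text
t: 19.68
ee_pos: [389.3, 180.0, 164.8]
orientation: [-0.037, 2.93, 0.005]
ft_force: [0.0, 0.9, -0.4]
width: 88.2
grasp_force: 0.0
```

```bash
python3 - <<'E'
from h import *
c=np.array([588.3,182.5,62.8])
for i in range(5):
    p=get_image("side"); t=get_image("top"); fitvalve(c,0.5,[p,t])
    for _ in range(5): get_image("top")
plan([440,181,100],Rt(1.5,12))
cv2.imwrite("pics/end.png",cv2.resize(p["frame"][80:240,230:430],(800,600)[:1]+(600,) if 0 else (750,600)))
E
```

```text
fit 363 [586.9 179.9  64.5   0.9   0.9] 2.02
fit 506 [ 5.893e+02  1.812e+02  6.230e+01 -1.000e-01 -8.000e-01] 0.9
fit 869 [ 5.886e+02  1.809e+02  6.260e+01  1.000e-01 -5.000e-01] 1.41
fit 367 [ 5.884e+02  1.815e+02  6.370e+01 -1.000e-01 -3.000e-01] 2.21
fit 506 [ 5.888e+02  1.833e+02  6.200e+01 -4.000e-01 -8.000e-01] 1.14
fit 873 [ 5.886e+02  1.826e+02  6.240e+01 -2.000e-01 -7.000e-01] 1.65
fit 363 [ 5.884e+02  1.821e+02  6.440e+01 -1.100e+00 -3.000e-01] 2.14
fit 510 [ 5.896e+02  1.820e+02  6.260e+01 -3.000e-01 -2.000e-01] 1.11
fit 873 [ 5.887e+02  1.819e+02  6.300e+01 -5.000e-01 -3.000e-01] 1.57
fit 357 [ 5.882e+02  1.804e+02  6.380e+01  3.000e-01 -2.000e-01] 2.34
fit 511 [ 5.900e+02  1.802e+02  6.290e+01 -1.000e-01 -3.000e-01] 1.03
fit 868 [ 5.889e+02  1.803e+02  6.310e+01 -0.000e+00 -2.000e-01] 1.58
fit 361 [587.2 180.5  64.6   1.1   0.9] 1.99
fit 507 [ 5.888e+02  1.817e+02  6.250e+01 -3.000e-01 -4.000e-01] 1.01
fit 868 [ 5.883e+02  1.812e+02  6.290e+01  2.000e-01 -1.000e-01] 1.44
t 21.43 pos [390.2 179.9 163. ] q [ 0.47  0.16  2.21 -0.16  0.59 -1.  ] F [ 0.52 -1.53  0.38] w 88.0 gf 0.0
need [-35.7  -0.   72. ] 80.0 [-0.001 -0.    -0.001] 0.1
```

View pics/end.png

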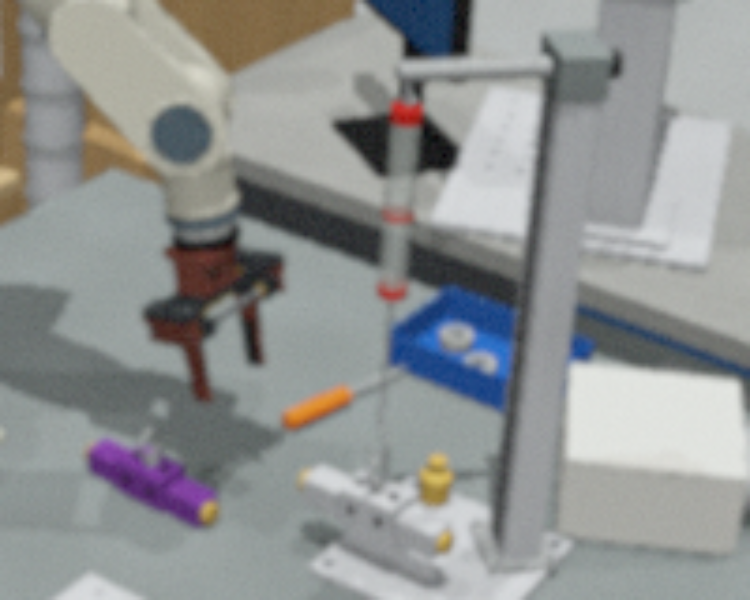

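The valve hangs level on the hook, with the red pointer disc mid-tube at (397,216) and the gripper clear. A ~1 mm sway in y remains, so I'll wait for it to settle.

Call:
servo_tool:
  deltas:
    - [[0,0,0],[0,0,0]]
    - [[0,0,0],[0,0,0]]
    - [[0,0,0],[0,0,0]]
    - [[0,0,0],[0,0,0]]
    - [[0,0,0],[0,0,0]]

```text
t: 21.85
ee_pos: [390.2, 179.8, 163.0]
orientation: [-0.037, 2.932, 0.003]
ft_force: [-0.7, -0.3, 0.3]
width: 87.9
grasp_force: 0.0
```

Call:
servo_tool:
  deltas:
    - [[0,0,0],[0,0,0]]
    - [[0,0,0],[0,0,0]]
    - [[0,0,0],[0,0,0]]
    - [[0,0,0],[0,0,0]]
    - [[0,0,0],[0,0,0]]

```text
t: 22.27
ee_pos: [390.2, 179.8, 163.0]
orientation: [-0.037, 2.932, 0.003]
ft_force: [-0.7, -0.8, 0.2]
width: 87.8
grasp_force: 0.0
```

Call:
servo_tool:
  deltas:
    - [[0,0,0],[0,0,0]]
    - [[0,0,0],[0,0,0]]
    - [[0,0,0],[0,0,0]]
    - [[0,0,0],[0,0,0]]
    - [[0,0,0],[0,0,0]]

```text
t: 22.68
ee_pos: [390.2, 179.9, 163.0]
orientation: [-0.036, 2.932, 0.003]
ft_force: [0.1, -0.3, 0.2]
width: 87.9
grasp_force: 0.0
```

Call:
servo_tool:
  deltas:
    - [[0,0,0],[0,0,0]]
    - [[0,0,0],[0,0,0]]
    - [[0,0,0],[0,0,0]]
    - [[0,0,0],[0,0,0]]
    - [[0,0,0],[0,0,0]]

```text
t: 23.1
ee_pos: [390.2, 179.8, 163.0]
orientation: [-0.037, 2.932, 0.003]
ft_force: [0.0, 0.4, -0.5]
width: 87.5
grasp_force: 0.0
```

Call:
servo_tool:
  deltas:
    - [[0,0,0],[0,0,0]]
    - [[0,0,0],[0,0,0]]
    - [[0,0,0],[0,0,0]]
    - [[0,0,0],[0,0,0]]
    - [[0,0,0],[0,0,0]]

```text
t: 23.52
ee_pos: [390.2, 179.8, 163.0]
orientation: [-0.037, 2.932, 0.003]
ft_force: [0.1, 0.6, 0.2]
width: 87.5
grasp_force: 0.0
```

Call:
servo_tool:
  deltas:
    - [[0,0,0],[0,0,0]]
    - [[0,0,0],[0,0,0]]
    - [[0,0,0],[0,0,0]]
    - [[0,0,0],[0,0,0]]
    - [[0,0,0],[0,0,0]]

```text
t: 23.93
ee_pos: [390.2, 179.9, 163.0]
orientation: [-0.037, 2.932, 0.003]
ft_force: [0.1, 0.6, 0.4]
width: 88.2
grasp_force: 0.0
```

Call:
servo_tool:
  deltas:
    - [[0,0,0],[0,0,0]]
    - [[0,0,0],[0,0,0]]
    - [[0,0,0],[0,0,0]]
    - [[0,0,0],[0,0,0]]
    - [[0,0,0],[0,0,0]]

```text
t: 24.35
ee_pos: [390.2, 179.8, 163.0]
orientation: [-0.036, 2.932, 0.003]
ft_force: [0.2, 0.1, -0.5]
width: 87.9
grasp_force: 0.0
```

Call:
servo_tool:
  deltas:
    - [[0,0,0],[0,0,0]]
    - [[0,0,0],[0,0,0]]
    - [[0,0,0],[0,0,0]]
    - [[0,0,0],[0,0,0]]
    - [[0,0,0],[0,0,0]]

```text
t: 24.77
ee_pos: [390.2, 179.8, 163.0]
orientation: [-0.037, 2.932, 0.003]
ft_force: [-0.6, -0.3, 0.1]
width: 87.7
grasp_force: 0.0
```

Call:
servo_tool:
  deltas:
    - [[0,0,0],[0,0,0]]
    - [[0,0,0],[0,0,0]]
    - [[0,0,0],[0,0,0]]
    - [[0,0,0],[0,0,0]]
    - [[0,0,0],[0,0,0]]

```text
t: 25.18
ee_pos: [390.2, 179.9, 163.0]
orientation: [-0.037, 2.932, 0.003]
ft_force: [-0.4, 0.1, 0.7]
width: 87.7
grasp_force: 0.0
```

Call:
servo_tool:
  deltas:
    - [[0,0,0],[0,0,0]]
    - [[0,0,0],[0,0,0]]
    - [[0,0,0],[0,0,0]]
    - [[0,0,0],[0,0,0]]
    - [[0,0,0],[0,0,0]]

```text
t: 25.6
ee_pos: [390.2, 179.8, 163.0]
orientation: [-0.037, 2.932, 0.003]
ft_force: [-0.2, -1.0, -0.2]
width: 87.7
grasp_force: 0.0
```

Call:
servo_tool:
  deltas:
    - [[0,0,0],[0,0,0]]
    - [[0,0,0],[0,0,0]]
    - [[0,0,0],[0,0,0]]
    - [[0,0,0],[0,0,0]]
    - [[0,0,0],[0,0,0]]

```text
t: 26.02
ee_pos: [390.2, 179.9, 163.1]
orientation: [-0.036, 2.932, 0.003]
ft_force: [-0.4, -0.6, -0.1]
width: 87.7
grasp_force: 0.0
```

Call:
servo_tool:
  deltas:
    - [[0,0,0],[0,0,0]]
    - [[0,0,0],[0,0,0]]
    - [[0,0,0],[0,0,0]]
    - [[0,0,0],[0,0,0]]
    - [[0,0,0],[0,0,0]]

```text
t: 26.43
ee_pos: [390.2, 179.9, 163.0]
orientation: [-0.037, 2.932, 0.003]
ft_force: [-0.1, 0.4, -0.6]
width: 87.8
grasp_force: 0.0
```

```bash
python3 - <<'E'
from h import *
c=np.array([588.8,182,62.8])
for i in range(8):
    t=get_image("top"); get_image("top"); get_image("top"); fitvalve(c,0,[t])
print(ctrl.get_obs()["t"])
E
```

```text
fit 504 [ 5.890e+02  1.811e+02  6.240e+01 -2.000e-01 -4.000e-01] 0.96
fit 504 [ 5.890e+02  1.811e+02  6.240e+01 -2.000e-01 -4.000e-01] 0.96
fit 504 [588.9 181.4  62.2  -0.   -0.9] 1.08
fit 504 [588.9 181.4  62.2  -0.   -0.9] 1.08
fit 500 [ 5.890e+02  1.819e+02  6.230e+01 -1.000e-01 -7.000e-01] 1.03
fit 500 [ 5.890e+02  1.819e+02  6.230e+01 -1.000e-01 -7.000e-01] 1.03
fit 498 [ 5.883e+02  1.823e+02  6.250e+01 -1.000e-01 -8.000e-01] 1.08
fit 498 [ 5.883e+02  1.823e+02  6.250e+01 -1.000e-01 -8.000e-01] 1.08
fit 498 [ 5.890e+02  1.821e+02  6.260e+01  2.000e-01 -3.000e-01] 1.05
fit 498 [ 5.890e+02  1.821e+02  6.260e+01  2.000e-01 -3.000e-01] 1.05
fit 498 [ 5.890e+02  1.818e+02  6.260e+01 -1.000e-01 -6.000e-01] 1.03
fit 498 [ 5.890e+02  1.818e+02  6.260e+01 -1.000e-01 -6.000e-01] 1.03
fit 504 [ 5.890e+02  1.814e+02  6.270e+01  1.000e-01 -5.000e-01] 0.98
fit 504 [ 5.890e+02  1.814e+02  6.270e+01  1.000e-01 -5.000e-01] 0.98
fit 504 [589.4 181.1  62.4  -0.   -0.8] 1.03
fit 504 [589.4 181.1  62.4  -0.   -0.8] 1.03
27.6333
```

The sway is down to ±0.6 mm, from about ±1.6. A few more seconds, then I'll hand in.

Call:
servo_tool:
  deltas:
    - [[0,0,0],[0,0,0]]
    - [[0,0,0],[0,0,0]]
    - [[0,0,0],[0,0,0]]
    - [[0,0,0],[0,0,0]]
    - [[0,0,0],[0,0,0]]

```text
t: 28.05
ee_pos: [390.2, 179.8, 163.0]
orientation: [-0.036, 2.932, 0.003]
ft_force: [-0.0, -0.3, 0.4]
width: 87.5
grasp_force: 0.0
```

Call:
servo_tool:
  deltas:
    - [[0,0,0],[0,0,0]]
    - [[0,0,0],[0,0,0]]
    - [[0,0,0],[0,0,0]]
    - [[0,0,0],[0,0,0]]
    - [[0,0,0],[0,0,0]]

```text
t: 28.47
ee_pos: [390.2, 179.9, 163.0]
orientation: [-0.037, 2.932, 0.003]
ft_force: [0.1, 0.3, 0.2]
width: 88.0
grasp_force: 0.0
```

Call:
servo_tool:
  deltas:
    - [[0,0,0],[0,0,0]]
    - [[0,0,0],[0,0,0]]
    - [[0,0,0],[0,0,0]]
    - [[0,0,0],[0,0,0]]
    - [[0,0,0],[0,0,0]]

```text
t: 28.88
ee_pos: [390.2, 179.8, 163.0]
orientation: [-0.037, 2.932, 0.003]
ft_force: [0.0, -0.2, -0.2]
width: 87.9
grasp_force: 0.0
```

Call:
servo_tool:
  deltas:
    - [[0,0,0],[0,0,0]]
    - [[0,0,0],[0,0,0]]
    - [[0,0,0],[0,0,0]]
    - [[0,0,0],[0,0,0]]
    - [[0,0,0],[0,0,0]]

```text
t: 29.3
ee_pos: [390.2, 179.8, 163.0]
orientation: [-0.036, 2.932, 0.003]
ft_force: [0.5, -0.4, 0.6]
width: 87.7
grasp_force: 0.0
```

Call:
servo_tool:
  deltas:
    - [[0,0,0],[0,0,0]]
    - [[0,0,0],[0,0,0]]
    - [[0,0,0],[0,0,0]]
    - [[0,0,0],[0,0,0]]
    - [[0,0,0],[0,0,0]]

```text
t: 29.72
ee_pos: [390.2, 179.8, 163.0]
orientation: [-0.037, 2.932, 0.003]
ft_force: [0.3, -0.0, 0.0]
width: 87.9
grasp_force: 0.0
```

Call:
servo_tool:
  deltas:
    - [[0,0,0],[0,0,0]]
    - [[0,0,0],[0,0,0]]
    - [[0,0,0],[0,0,0]]
    - [[0,0,0],[0,0,0]]
    - [[0,0,0],[0,0,0]]

```text
t: 30.13
ee_pos: [390.2, 179.9, 163.0]
orientation: [-0.037, 2.932, 0.003]
ft_force: [-0.4, 0.4, -0.4]
width: 87.7
grasp_force: 0.0
```

Call:
servo_tool:
  deltas:
    - [[0,0,0],[0,0,0]]
    - [[0,0,0],[0,0,0]]
    - [[0,0,0],[0,0,0]]
    - [[0,0,0],[0,0,0]]
    - [[0,0,0],[0,0,0]]

```text
t: 30.55
ee_pos: [390.2, 179.8, 163.0]
orientation: [-0.036, 2.932, 0.003]
ft_force: [0.8, 1.1, -0.1]
width: 88.0
grasp_force: 0.0
```

Call:
servo_tool:
  deltas:
    - [[0,0,0],[0,0,0]]
    - [[0,0,0],[0,0,0]]
    - [[0,0,0],[0,0,0]]
    - [[0,0,0],[0,0,0]]
    - [[0,0,0],[0,0,0]]

```text
t: 30.97
ee_pos: [390.2, 179.8, 163.0]
orientation: [-0.036, 2.932, 0.003]
ft_force: [0.3, -0.9, -0.5]
width: 87.9
grasp_force: 0.0
```

Call:
servo_tool:
  deltas:
    - [[0,0,0],[0,0,0]]
    - [[0,0,0],[0,0,0]]
    - [[0,0,0],[0,0,0]]
    - [[0,0,0],[0,0,0]]
    - [[0,0,0],[0,0,0]]

```text
t: 31.38
ee_pos: [390.2, 179.9, 163.0]
orientation: [-0.037, 2.932, 0.003]
ft_force: [1.1, 0.1, -0.0]
width: 87.6
grasp_force: 0.0
```

Call:
servo_tool:
  deltas:
    - [[0,0,0],[0,0,0]]
    - [[0,0,0],[0,0,0]]
    - [[0,0,0],[0,0,0]]
    - [[0,0,0],[0,0,0]]
    - [[0,0,0],[0,0,0]]

```text
t: 31.8
ee_pos: [390.2, 179.8, 163.0]
orientation: [-0.037, 2.932, 0.003]
ft_force: [0.7, -0.4, 0.1]
width: 87.8
grasp_force: 0.0
```

Call:
servo_tool:
  deltas:
    - [[0,0,0],[0,0,0]]
    - [[0,0,0],[0,0,0]]
    - [[0,0,0],[0,0,0]]
    - [[0,0,0],[0,0,0]]
    - [[0,0,0],[0,0,0]]

```text
t: 32.22
ee_pos: [390.2, 179.8, 163.0]
orientation: [-0.037, 2.932, 0.003]
ft_force: [0.4, -0.4, -1.1]
width: 88.1
grasp_force: 0.0
```

Call:
servo_tool:
  deltas:
    - [[0,0,0],[0,0,0]]
    - [[0,0,0],[0,0,0]]
    - [[0,0,0],[0,0,0]]
    - [[0,0,0],[0,0,0]]
    - [[0,0,0],[0,0,0]]

```text
t: 32.63
ee_pos: [390.2, 179.8, 163.0]
orientation: [-0.037, 2.932, 0.003]
ft_force: [0.6, -0.7, 0.8]
width: 87.8
grasp_force: 0.0
```

```bash
python3 -c "
from workcell import close_job
print(close_job())"
```

```text
the job is handed in; nothing more can be done
None
```

The aluminium valve hangs level by its eye bolt on the scale hook, its weight (about 0.43 kg) eased onto the spring before release; the arm is clear, sway was ±0.6 mm and fading 5 s before I handed the job in at 32.6 s.

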